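# Open the top half of the paint cabinet's split door

## Robot

A 6-joint arm with a two-finger parallel gripper is mounted at the origin on the work surface. World frame = base frame: x ahead of the robot, y to its left, z up, the work surface at z = 0. Lengths are in m, angles in rad, forces in N, time in s.
With the tool pointing down it reaches from about 0.3 to 0.775 m from the base axis. Payload 14.6 kg.
Tool frame: the origin (TCP) lies on the mounting face of the last link; the fingertips stand 199 mm ahead of it and the grasp point (between the pads) lies 180 mm ahead of it; z points along the fingers, y is the direction in which the jaws open and shut (so a half turn about z gives the same grasp; the last joint's range is limited). The gripper opens to 94 mm and grips with 3 to 60 N. Pads are 16 mm wide; open, the fingers measure 119 mm over their backs; the gripper's body (75 mm by 177 mm) begins 78 mm behind the grasp point.
Start: joints at [-1.275, 0.3, 1.521, -0, 1.321, -0.067], TCP at [0.195, -0.514, 0.405] pointing down, gripper open.
Joint ranges: [-3.03, 3.03], [-0.79, 2.21], [0.23, 2.52], [-1.04, 4.18], [0, 3.07], [-2.55, 2.55]. Speed limits (rad/s): [2.22, 2.22, 2.57, 3.14, 3.14, 3.14].

## Interface

Orientations are given as [roll, pitch, yaw] about the fixed x, y, z axes, in that order (R = Rz(yaw) Ry(pitch) Rx(roll)).
In Python, from station import sensors, vision, job gives the robot as it stands. The module is installed in compiled form; this text tells all that it offers.
- The arm moves only by the tool arm_command, never from a script. Its argument "plan" is one flat list of numbers, 5 for each row, row after row: the closure, from -1 (fully open) to 1 (shut), so that 0 is half open, then the shift along the world's x, y, z scaled (see below), then the turn about the world's z scaled (see below). A call has 1 to 20 rows; each row is the pose to reach, as a shift and turn from the pose commanded when the call began; what a row does not reach only later rows make up. The controller multiplies each number of a shift by 400 mm and each number of a turn by 120 degrees. A row lasts 1/10 s, in which the tool goes at most 50 mm and 8.59 degrees, less where a joint would pass 70% of its speed; a pose out of reach is approached as far as the arm can. A call with a number of a shift or a turn outside -1 to 1 is refused whole. A call with a gripper value outside its range is refused whole. The fingers move at their own pace and stop on an object; "newtons" is the grip in N (left out, the last holds). Time passes only in rows, so rows that repeat a pose let the fingers close. It gives the time, the measured TCP pose, the force and the opening at its end, in the units of the state.
- sensors.get_obs(): the state, without advancing time (a new reading comes with each control period).
- vision.camera(name): name is "side" or "top"; returns the picture (384x512x3 uint8, blue, green, red); there is no depth.
- vision.camera_params(name): a dict with "intrinsics" (3x3 intrinsics, pixels), "k1" (the pictures are not rectified: a ray, as slopes to the right and down, at radius r is drawn at 1 + k1 r^2 times it, then the intrinsics apply), "rvec" (rotation vector, rad) and "tvec" (3), from world to camera coordinates, as OpenCV has them. Camera axes: x right, y down, z forward; pixel columns grow to the right and rows downward; lengths in m; the calibration is good to about 2 mm. A picture is of the moment at which its call begins. camera_params takes no time and is no camera call.
- job.hand_in(): hands the job in, once; it reports no verdict.
Trained networks look in the newest picture that a camera, given by its name, has taken for a name from the list of things; names that differ only in an ending like _2 or _b are one class to them, and where a whole thing is asked for, a point or a joint stands for the part that bears it (a point fixed in the world has none). Each returns a list of dicts, best first, with "confidence" (0 to 1); they miss things now and then, are a little off and sometimes report something else, mostly with a low value. They report only what shows in the picture. A call takes as long as a camera call. They do not tell look-alikes from the thing itself.
- vision.search_frame(name, camera): "at" ([row, column] in pixels, amid what is visible of it).
- vision.silhouettes(name, camera): "mask" (384x512 bool, what is visible of it) and "at" ([row, column] in pixels, amid what is visible of it).
- vision.pinpoint(name, camera): "at" ([row, column] in pixels: a listed point, or the origin of a listed thing).
The state is a dict: "time_s": time; "qpos": joint angles; "joint_vel": joint speeds; "tau": joint torques, N m; "ee_pos": TCP position; "eef_rot": TCP orientation; "force": force on the tool from outside, world axes, zero at the start; "moment": the same for the moment, N m; "grip_width": finger opening in m.
Only numpy, scipy, OpenCV 4.12 (cv2) and the standard library are available. Lean on these libraries where they do the work, as an engineer would, in place of code of your own. Each camera call takes 0.05 s, during which the arm holds its last target.

## Task

I need the jars on the upper shelf of the green mesh cabinet: swing the top half of its split door wide open, to about a right angle or further, and let go of it. Leave the bottom half bolted: do not draw its bolt. Do not shift or knock over the spray can that stands in front of the cabinet, just clear of the door.

Things in the scene. Friction and masses are not known exactly. Their poses are not given: they have to be found in the camera images.
- cabinet: Green steel mesh cabinet fixed on the table, 180 mm deep, 240 wide, 260 high; the split door on its front faces to the robot's right and partly away from it. Origin: centre of its underside; x from front to back, y along the front to the hinge end (nearer the robot), z up. Its bottom leaf (192 wide, 120 high) is bolted shut, with a shorter, lower handle near its middle (top 124 above the table).
- top_handle (a point): Grip point of the top leaf's handle, turns with the leaf, 260 mm above the table: an upright 12 mm round steel post near the free edge, bare from 45 mm below this point to its free end 29 mm above, so it can be taken from above. Axes: x from post square to the leaf face (33 mm clear gap), y along the leaf to the hinge, z up. The upright hinge axis lies 38 mm along x and 160 mm along y.
- top_leaf (a joint): Hinge of the top leaf (green mesh in a frame, 192 mm wide, 118 high, 14 thick, lower edge 138 mm above the table), rad: 0 shut, growing as it opens outwards to its stop at 1.9; 1.57 is a right angle. Seen from above it turns clockwise as it opens. No latch; may start a little ajar; slight friction (0.12 N m) holds it where it is left.
- bolt (a joint): Slide bolt low on the bottom leaf, a 10 mm steel rod with a small knob, 45 mm above the table, in m: 0 shot home into the keeper on the cabinet's side post, growing towards the hinge as it is drawn, to 0.03. It starts shot and must stay so.
- spray_can_center (a point): Centre, half-way up, of a loose aluminium spray can with a white cap, 64 mm in diameter and 190 mm high, standing upright on the table in front of the cabinet, at least 20 mm clear of all that the opening door sweeps.
Things that resemble listed ones, but are neither listed nor needed, are in the scene too. Of the things that look like the part that bears spray_can_center, take the one that is farthest from the robot's base at the start.

How it is judged:
By the outcome, as a careful person would: the job done as asked, in the order asked, and still so for the second after the job is handed in, with the robot touching nothing.
It also fails if it takes over 35 s, if anything falls off the work surface, if the arm or the gripper's body presses on something with over 40 N, if the wrist force passes 120 N, or if a joint passes its speed limit or range.

## Working session

There is one attempt and no reset: what is moved stays moved. The work goes in short steps, Python scripts to look and compute and a tool call to move; the robot and the scene stay as the last step left them, time stands still between calls to the robot, and variables do not carry over. Pictures are saved under pics/ and viewed, and the job is handed in when it is done.

Besides the shell and the picture viewer there is one more tool, called after "Call:" by a JSON object that holds its "api" and its "payload", one argument or row to a line. arm_command: Moves the arm, as the interface text tells. Its arguments: {"type":"object","properties":{"plan":{"type":"array"},"newtons":{"type":"number"}},"required":["plan"]}

```bash
mkdir -p pics; python3 - <<'E'
from station import sensors, vision
import cv2
o=sensors.get_obs();print({k:o[k] for k in('time_s','ee_pos','eef_rot','grip_width','force')})
for c in('side','top'):
    im=vision.camera(c);cv2.imwrite(f'pics/{c}0.png',im)
    p=vision.camera_params(c);print(c,p)
    for n in('top_handle','spray_can_center','cabinet'):
        print(n,[(d['at'],round(d['confidence'],2)) for d in vision.pinpoint(n,c)])
    for n in('top_handle','spray_can_center','top_leaf'):
        print(' sf',n,[(d['at'],round(d['confidence'],2)) for d in vision.search_frame(n,c)])
E
```

```text
{'time_s': 0.0, 'ee_pos': array([ 0.19518275, -0.51417369,  0.40408077]), 'eef_rot': array([-3.14044589e+00, -7.46341329e-05,  3.62804343e-01]), 'grip_width': 0.09434376180269963, 'force': array([-0.2414674 , -0.45528594,  0.80478321])}
side {'intrinsics': array([[475.51273197,   0.        , 251.95033503],
       [  0.        , 475.51273197, 199.69072713],
       [  0.        ,   0.        ,   1.        ]]), 'k1': -0.15164850324245316, 'rvec': array([ 2.25562669, -1.8244137 ,  0.28568215]), 'tvec': array([-0.13549436,  0.59668849,  1.05555121])}
top_handle [([158.5, 228.0], 0.71)]
spray_can_center [([303.7, 310.3], 0.84), ([216.5, 354.1], 0.83), ([160.8, 304.6], 0.57)]
cabinet []
 sf top_handle [([184.5, 218.9], 0.59)]
 sf spray_can_center [([157.2, 306.1], 0.87), ([304.4, 308.7], 0.87), ([216.1, 357.7], 0.83)]
 sf top_leaf [([186.4, 219.0], 0.76)]
top {'intrinsics': array([[452.89292966,   0.        , 258.74940717],
       [  0.        , 452.89292966, 191.75461949],
       [  0.        ,   0.        ,   1.        ]]), 'k1': 0.009143194704792692, 'rvec': array([ 2.19069718, -2.1679424 ,  0.09586445]), 'tvec': array([0.00542979, 0.63671738, 1.31555377])}
top_handle [([178.9, 242.2], 0.92)]
spray_can_center [([149.6, 300.5], 0.89), ([194.9, 352.4], 0.83), ([274.5, 325.6], 0.63)]
cabinet []
 sf top_handle [([208.1, 239.2], 0.83)]
 sf spray_can_center [([149.8, 301.5], 0.95), ([195.6, 353.0], 0.79), ([234.6, 210.4], 0.43)]
 sf top_leaf [([206.7, 245.4], 0.78)]
```

```bash
ls pics
```

```text
side0.png
top0.png
```

View pics/side0.png

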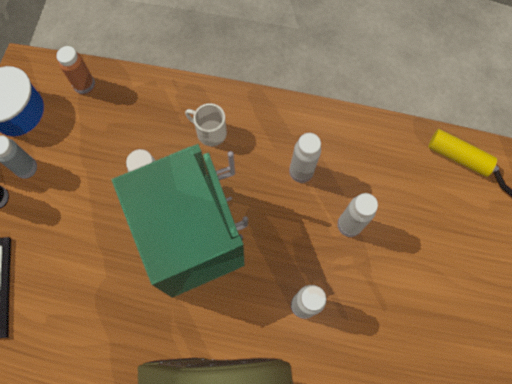

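View pics/top0.png

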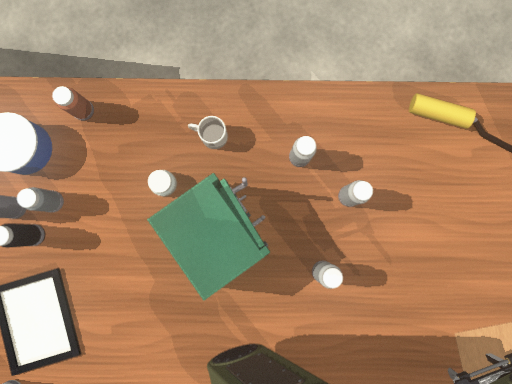

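```bash
cat > h.py <<'E'
import numpy as np, cv2
from station import vision
from scipy.optimize import least_squares
P={c:vision.camera_params(c) for c in('side','top')}
def proj(c,X):
    p=P[c];return cv2.projectPoints(np.atleast_2d(np.float64(X)),p['rvec'],p['tvec'],p['intrinsics'],np.array([p['k1'],0,0,0.]))[0][:,0]
def tri(rc):  # {'cam':[row,col]}
    f=lambda X:np.concatenate([proj(c,X)[0]-np.array(a)[::-1] for c,a in rc.items()])
    r=least_squares(f,[.5,-.1,.2]);return r.x,np.round(r.fun,1)
def onz(c,a,z):
    f=lambda X:proj(c,[X[0],X[1],z])[0]-np.array(a)[::-1]
    return least_squares(f,[.5,-.1]).x
E
python3 - <<'E'
from h import *
print('handle',tri({'side':[158.5,228],'top':[178.9,242.2]}))
for c,a in (('side',[158.5,228]),('top',[178.9,242.2])): print(onz(c,a,.26))
for c,l in(('side',[[303.7,310.3],[216.5,354.1],[160.8,304.6]]),('top',[[149.6,300.5],[194.9,352.4],[274.5,325.6]])):
    for a in l: print(c,a,onz(c,a,.095))
E
```

```text
handle (array([0.65191233, 0.05506667, 0.22475727]), array([ 0.1, -0. , -0.1,  0. ]))
[0.63817932 0.05073339]
[0.64800099 0.05358981]
side [303.7, 310.3] [ 0.39647488 -0.18898721]
side [216.5, 354.1] [ 0.6207809  -0.25614391]
side [160.8, 304.6] [ 0.73634741 -0.11439284]
top [149.6, 300.5] [ 0.75210596 -0.10495535]
top [194.9, 352.4] [ 0.6247445  -0.25128873]
top [274.5, 325.6] [ 0.402704   -0.17534692]
```

The side view shows the green cabinet centred near (row 220, col 180), with two handles at about (165,230) and (222,240). The cans in front of it are at (158,306), (216,356) and (302,310). The top view agrees.

```bash
python3 - <<'E'
import cv2,numpy as np
a=cv2.imread('pics/side0.png')[140:260,170:290];b=cv2.imread('pics/top0.png')[160:280,180:300]
cv2.imwrite('pics/crop0.png',np.hstack([cv2.resize(x,(400,400),interpolation=cv2.INTER_CUBIC) for x in(a,b)]))
from h import *
for c in('side','top'):
  im=vision.camera(c)
  print(c,[(d['at'],round(d['confidence'],2)) for d in vision.pinpoint('top_handle',c)],[(d['at'],round(d['confidence'],2)) for d in vision.pinpoint('top_leaf',c)],[(d['at'],round(d['confidence'],2)) for d in vision.pinpoint('bolt',c)])
E
```

```text
Traceback (most recent call last):
ValueError: it knows: cabinet, spray_can_center, top_handle
```

View pics/crop0.png

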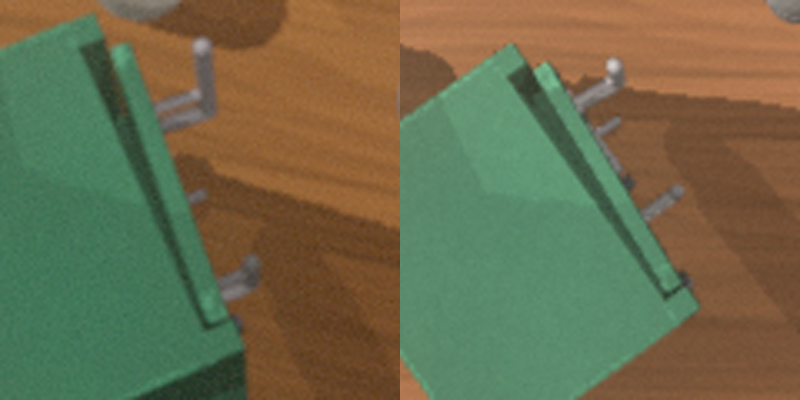

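```bash
python3 - <<'E'
from h import *
t=lambda x,y:(180+x/3.333,160+y/3.333); s=lambda x,y:(170+x/3.333,140+y/3.333)
# corners: cab frame (x,y): free-front(-.09,-.12), hinge-front(-.09,.12), back
C=[('top',t(113,45),(-.09,-.12)),('top',t(298,308),(-.09,.12)),('top',(150,220),(.09,-.12)),('top',(206,298),(.09,.12)),
('side',s(97,17),(-.09,-.12)),('side',s(243,350),(-.09,.12)),('side',(116,184),(.09,-.12))]
def W(p,xy,z):
    c,s_=np.cos(p[2]),np.sin(p[2]);return [p[0]+c*xy[0]-s_*xy[1],p[1]+s_*xy[0]+c*xy[1],z]
f=lambda p:np.concatenate([proj(c,W(p,xy,.26))[0]-np.array(a) for c,a,xy in C])
r=least_squares(f,[.55,.12,2.2]);print(r.x,np.round(r.fun,1))
cab=r.x
for c,a,w in(('top',t(213,66),'tip'),('side',s(201,46),'tip')): print(w,c,onz(c,a[::-1],.289))
for c,pts in(('top',[t(142,67),t(158,68),t(264,292),t(284,286)]),('side',[s(115,52),s(128,48),s(205,322),s(224,313)])):
    q=[onz(c,a[::-1],.256) for a in pts]
    for a in q:
        d=a-cab[:2];cc,ss=np.cos(cab[2]),np.sin(cab[2]);print(c,a,'cab',[cc*d[0]+ss*d[1],-ss*d[0]+cc*d[1]])
E
```

```text
[0.50537193 0.12627619 2.21576467] [-1.4  2.1  1.3  2.6  2.5 -0.9  4.3  1.9 -4.1 -0.9 -0.8  0.4  0.  -6.1]
tip top [0.6425856  0.04848219]
tip side [0.63797617 0.04472254]
top [0.64496163 0.10191841] cab [np.float64(-0.10338233896540479), np.float64(-0.09690550655636579)]
top [0.6443453  0.09009316] cab [np.float64(-0.11246159589933961), np.float64(-0.08930396791066739)]
top [0.48084198 0.01012657] cab [np.float64(-0.0780705993577809), np.float64(0.0894283780101685)]
top [ 0.48533797 -0.0044235 ] cab [np.float64(-0.09240070276413136), np.float64(0.09458265571477126)]
side [0.63577354 0.10125136] cab [np.float64(-0.09839175466399747), np.float64(-0.08916212126383397)]
side [0.6401552  0.09383232] cab [np.float64(-0.10695459122826069), np.float64(-0.08820345843556121)]
side [0.47739467 0.00704561] cab [np.float64(-0.07846022234795465), np.float64(0.09403538062187694)]
side [ 0.48520306 -0.00290488] cab [np.float64(-0.09110604287618919), np.float64(0.09377751106372287)]
```

Candidates for the handle:
- Top-leaf post, with its tip at side (153,230) and top (180,244). It is tall and near the free edge.
- Bottom-leaf handle, at side (218,245) and top (217,264). It is shorter and near the middle.
- Bolt, near top (198,242).

I choose the first, and the crop confirms it. The spray can is the farthest one, at about (0.74,-0.11), and I will keep clear of all the cans. The post is at about (0.640, 0.0475), the hinge at about (0.485, -0.003), and the leaf is about 0.1 rad ajar.

Call:
{"api": "arm_command", "payload": {
  "plan": [-1,0,0,0.32,0,-1,0,0,0.32,0,-1,0,0,0.32,0,0.25,0.78,0.98,0.32,0.088,0.25,0.78,0.98,0.32,0.088,0.25,0.78,0.98,0.32,0.088,0.25,0.78,0.98,0.32,0.088,0.25,0.78,0.98,0.32,0.088,0.25,0.78,0.98,0.32,0.088,0.25,0.78,0.98,0.32,0.088,0.25,0.78,0.98,0.32,0.088,0.25,0.78,0.98,0.32,0.088,0.25,0.78,0.98,0.32,0.088,0.25,0.78,0.98,0.32,0.088,0.25,0.78,0.98,0.32,0.088],
  "newtons": 5
}}

```text
time_s: 2.3
ee_pos: [0.5075, -0.1215, 0.5323]
eef_rot: [-3.141, 0.001, 0.549]
force: [-0.8, 0.2, 1.0]
grip_width: 0.0354
```

Call:
{"api": "arm_command", "payload": {
  "plan": [0.25,0.331,0.4225,0,0,0.25,0.331,0.4225,0,0,0.25,0.331,0.4225,0,0,0.25,0.331,0.4225,0,0,0.25,0.331,0.4225,0,0,0.25,0.331,0.4225,0,0,0.25,0.331,0.4225,0,0]
}}

```text
time_s: 3.0
ee_pos: [0.6392, 0.0451, 0.5327]
eef_rot: [3.141, 0.0, 0.546]
force: [-0.2, -0.1, 0.6]
grip_width: 0.0352
```

```bash
python3 - <<'E'
from station import sensors, vision
import cv2,numpy as np
from h import *
o=sensors.get_obs();print(o['ee_pos'],o['eef_rot'])
a=vision.camera('side');print([d['at'] for d in vision.pinpoint('top_handle','side')])
b=vision.camera('top')
cv2.imwrite('pics/crop1.png',np.hstack([cv2.resize(x,(400,400),interpolation=cv2.INTER_CUBIC) for x in(a[100:260,150:310],b[110:270,170:330])]))
for z in(.215,.289):print(proj('side',[.64,.0475,z]),proj('top',[.64,.0475,z]))
E
```

```text
[0.63921108 0.04512944 0.53272671] [3.14138901e+00 2.38628018e-04 5.45722253e-01]
[]
[[230.42025001 165.79100327]] [[245.12791123 184.03812372]]
[[229.19832189 152.63976542]] [[244.30345189 180.88241255]]
```

View pics/crop1.png

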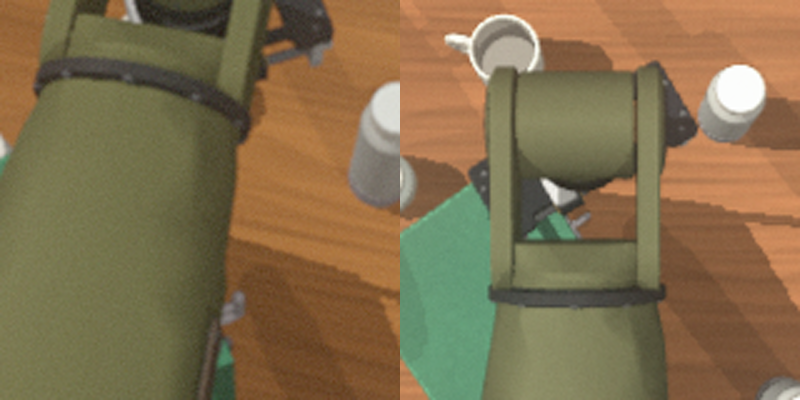

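The arm hides the post in both views: the side view shows only the gripper's edge near (115,275). I'll descend and watch the force.

Call:
{"api": "arm_command", "payload": {
  "plan": [0.25,0,0.003,-0.05,0,0.25,0,0.003,-0.1,0,0.25,0,0.003,-0.13,0,0.25,0,0.003,-0.16,0,0.25,0,0.003,-0.16,0]
}}

```text
time_s: 3.65
ee_pos: [0.6395, 0.0476, 0.4675]
eef_rot: [-3.141, 0.002, 0.547]
force: [-0.2, -0.4, -0.1]
grip_width: 0.0352
```

Call:
{"api": "arm_command", "payload": {
  "plan": [0.25,0,0,-0.03,0,0.25,0,0,-0.065,0,0.25,0,0,-0.065,0,0.7,0,0,-0.065,0,1,0,0,-0.065,0,1,0,0,-0.065,0,1,0,0,-0.065,0,1,0,0,-0.065,0,1,0,0,-0.065,0],
  "newtons": 5
}}

```text
time_s: 4.55
ee_pos: [0.6396, 0.048, 0.4431]
eef_rot: [3.141, -0.001, 0.547]
force: [0.1, 0.5, 3.4]
grip_width: 0.0118
```

The opening is 11.8 mm, which matches the 12 mm post, so it is held. Next I'll compute the arc.

```bash
python3 - <<'E'
import numpy as np
h=np.array([.485,-.003]);p=np.array([.6396,.048]);v=p-h;v=v/np.linalg.norm(v)*.1636
for d in np.arange(.1,1.75,.1):
    c,s=np.cos(-d),np.sin(-d);q=np.array([[c,-s],[s,c]])@v-v
    print(round(d,2),np.round(q/.4,3),round(-np.degrees(d)/120,3))
E
```

```text
0.1 [ 0.011 -0.039] -0.048
0.2 [ 0.018 -0.08 ] -0.095
0.3 [ 0.021 -0.121] -0.143
0.4 [ 0.019 -0.161] -0.191
0.5 [ 0.014 -0.202] -0.239
0.6 [ 0.005 -0.242] -0.286
0.7 [-0.009 -0.28 ] -0.334
0.8 [-0.026 -0.317] -0.382
0.9 [-0.047 -0.353] -0.43
1.0 [-0.071 -0.386] -0.477
1.1 [-0.098 -0.416] -0.525
1.2 [-0.128 -0.444] -0.573
1.3 [-0.161 -0.468] -0.621
1.4 [-0.196 -0.489] -0.668
1.5 [-0.233 -0.507] -0.716
1.6 [-0.272 -0.52 ] -0.764
1.7 [-0.311 -0.53 ] -0.812
```

Call:
{"api": "arm_command", "payload": {
  "plan": [1,0.011,-0.039,0,-0.048,1,0.018,-0.08,0,-0.095,1,0.021,-0.121,0,-0.143,1,0.019,-0.161,0,-0.191,1,0.014,-0.202,0,-0.239,1,0.005,-0.242,0,-0.286,1,0.005,-0.242,0,-0.286]
}}

```text
time_s: 5.25
ee_pos: [0.6414, -0.0503, 0.4431]
eef_rot: [3.141, -0.001, -0.055]
force: [2.1, -1.5, 3.2]
grip_width: 0.012
```

Call:
{"api": "arm_command", "payload": {
  "plan": [1,-0.014,-0.038,0,-0.048,1,-0.031,-0.075,0,-0.096,1,-0.052,-0.111,0,-0.144,1,-0.076,-0.144,0,-0.191,1,-0.103,-0.174,0,-0.239,1,-0.133,-0.202,0,-0.287,1,-0.166,-0.226,0,-0.335,1,-0.166,-0.226,0,-0.335]
}}

```text
time_s: 6.05
ee_pos: [0.5746, -0.1396, 0.443]
eef_rot: [3.141, -0.001, -0.754]
force: [2.0, -4.2, 1.3]
grip_width: 0.0121
```

Call:
{"api": "arm_command", "payload": {
  "plan": [1,-0.035,-0.021,0,-0.047,1,-0.072,-0.039,0,-0.095,1,-0.111,-0.052,0,-0.143,1,-0.111,-0.052,0,-0.143,1,-0.111,-0.052,0,-0.143]
}}

```text
time_s: 6.55
ee_pos: [0.5314, -0.1594, 0.4428]
eef_rot: [-3.141, -0.0, -1.047]
force: [-0.1, -0.6, 3.4]
grip_width: 0.0118
```

Call:
{"api": "arm_command", "payload": {
  "plan": [0.25,0,0,0,0,0.25,0,0,0,0,0.25,0,0,0,0,0.25,0,0,0,0,0.25,0,0,0.1,0,0.25,0,0,0.2,0,0.25,0,0,0.25,0,0.25,0,0,0.25,0,0.25,-0.7,-0.87,0.25,0,0.25,-0.7,-0.87,0.25,0,0.25,-0.7,-0.87,0.25,0,0.25,-0.7,-0.87,0.25,0,0.25,-0.7,-0.87,0.25,0,0.25,-0.7,-0.87,0.25,0,0.25,-0.7,-0.87,0.25,0,0.25,-0.7,-0.87,0.25,0,0.25,-0.7,-0.87,0.25,0,0.25,-0.7,-0.87,0.25,0,0.25,-0.7,-0.87,0.25,0,0.25,-0.7,-0.87,0.25,0]
}}

```text
time_s: 8.55
ee_pos: [0.2515, -0.5075, 0.5421]
eef_rot: [-3.141, 0.001, -1.052]
force: [-0.1, 0.8, 0.7]
grip_width: 0.0348
```

```bash
python3 - <<'E'
from station import sensors, vision
import cv2,numpy as np
from h import *
o=sensors.get_obs();print(o['time_s'],o['ee_pos'],o['force'],o['grip_width'])
cab=[.4854,-.003]
im={}
for c in('side','top'):
  im[c]=vision.camera(c);h=vision.pinpoint('top_handle',c);s=vision.pinpoint('spray_can_center',c)
  for d in h: 
    q=onz(c,d['at'],.26);v=q-np.array(cab);print(c,'handle',d['at'],round(d['confidence'],2),q,'theta',2.2158-(np.arctan2(v[1],v[0])+np.pi-1.3377+0) , np.linalg.norm(v))
  for d in s: print(c,'can',np.round(d['at'],1),round(d['confidence'],2),onz(c,d['at'],.095))
cv2.imwrite('pics/end_side.png',im['side']);cv2.imwrite('pics/end_top.png',im['top'])
E
```

```text
8.55 [ 0.25147224 -0.50746529  0.54210888] [-0.09226109  0.79188304  0.66852582] 0.03482103866597698
side handle [226.5, 318.7] 0.73 [ 0.53341646 -0.16014135] theta 1.686151791665184 0.16431367880118167
side can [214.3 356.1] 0.91 [ 0.6272167  -0.26011383]
side can [303.7 307.6] 0.83 [ 0.39523857 -0.18294507]
side can [159.8 306.5] 0.79 [ 0.73998504 -0.11854889]
top handle [225.5, 329.7] 0.89 [ 0.53618856 -0.16084425] theta 1.671401631520446 0.1658140113511344
top can [276.6 326. ] 0.82 [ 0.39697064 -0.17643915]
top can [148.8 303.5] 0.78 [ 0.7544934  -0.11346228]
top can [196.  355.4] 0.67 [ 0.62173019 -0.25970265]
```

View pics/end_top.png

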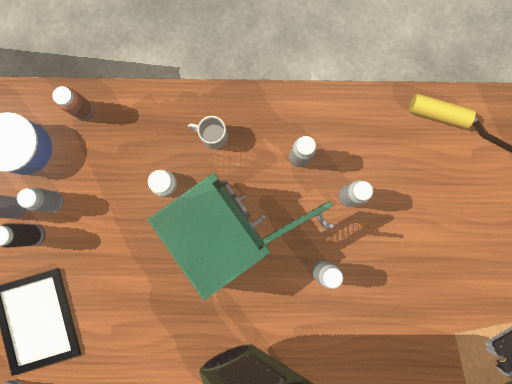

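View pics/end_side.png

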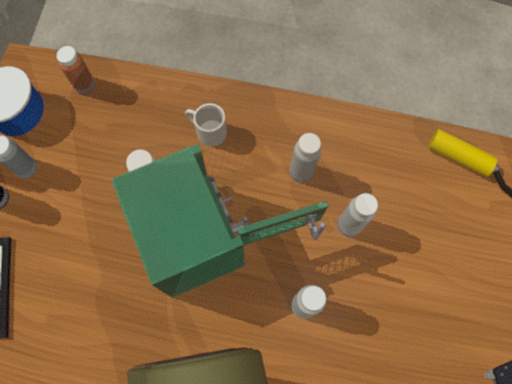

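Both views show the top leaf open past a right angle. It runs from about (245,265) to (205,330) in the top view and stands at about 1.68 rad. The bottom leaf is still shut. The cans are where they were, and the gripper is well clear.

```bash
python3 - <<'E'
from station import job, sensors
import cv2,numpy as np
for c in('side','top'):
    d=cv2.absdiff(cv2.imread(f'pics/{c}0.png'),cv2.imread(f'pics/end_{c}.png')).max(2)
    print(c,[int((d[r-22:r+22,k-16:k+16]>45).sum()) for r,k in {'side':[(158,306),(216,356),(302,310)],'top':[(151,303),(194,355),(275,328)]}[c]])
print(job.hand_in())
E
```

```text
side [0, 0, 0]
top [0, 15, 0]
the job is handed in; nothing more can be done
None
```

The top half of the door is open to about 1.68 rad (96°), just past a right angle. I gripped its handle lightly from above, swung it round its hinge, let go and moved the arm well clear. The job was handed in at about 8.9 s.

- **Door angle:** the last pictures gave 1.69 rad from the side camera and 1.67 rad from the top camera.
- **Spray can:** comparing pictures from before and after shows no change at the farthest can, in either view. The other two look unmoved as well; a few changed pixels near the middle can in the top view are probably door edge or shadow.
- **Bottom half and bolt:** I did not touch either, and the bottom half looks shut. I did not measure the bolt itself.
- **Forces:** the readings after each move stayed below about 5 N.

Two checks gave nothing: while the gripper was over the handle, the arm hid the post from both cameras, so the 12 mm grip width was my confirmation of the hold. The vision network also found no origin for the cabinet, so I worked out its pose from the roof corners, which fit to within about 6 pixels.

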